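# Stone offcuts into the pail, lid on

### The arm

A 6-joint arm with a two-finger parallel gripper is mounted at the origin on the work surface. World frame = base frame: x ahead of the robot, y to its left, z up, the work surface at z = 0. Lengths are in mm, angles in rad, forces in N, time in s.
With the tool pointing down it reaches from about 350 to 1000 mm from the base axis. Payload 7.1 kg.
Tool frame: the origin (TCP) lies midway between the tips of the shut fingers; the grasp point (between the pads) lies 19 mm behind it; x points along the fingers, z is the direction in which the jaws open and shut, and the axes are right-handed (so a half turn about x gives the same grasp; the last joint's range is limited). The gripper opens to 85 mm and grips with 20 to 120 N. Pads are 22 mm wide; open, the fingers measure 114 mm over their backs; the gripper's body (76 mm by 85 mm) begins 54 mm behind the grasp point. The pads swing forward as they close: fully open they stand 13 mm farther back than shut.
Start: joints at [1.125, 0.423, 1.63, -0, 1.089, -0.019], TCP at [258.693, 568.931, 231.319] pointing down, gripper open.
Joint ranges: [-3, 3], [-0.9, 2.11], [0.09, 2.58], [-1.31, 4.45], [0.11, 2.69], [-2.54, 2.54]. Speed limits (rad/s): [2.39, 2.39, 3.01, 3.14, 3.14, 3.14].

### API

Orientations are given as a unit quaternion [x, y, z, w].
In Python, from workcell import env, read_camera, calibration, workorder gives the robot as it stands. The module is installed in compiled form; this text tells all that it offers.
- The arm moves only by the shell command python3 -m inch 'ROWS' [FORCE]. ROWS is a JSON object of lists of equal length, an entry for each row: "grip": the finger opening in mm, from 0 to 85.4; "travel": the shift along the world's x, y, z scaled (see below), a list of three; "twist": the turn about the world's z scaled (see below). A call has 1 to 5 rows; each row shifts and turns the commanded pose from where the row before left it; what a row does not reach is not made up. The controller multiplies each number of a shift by 0.2 m and each number of a turn by 360 degrees. A row lasts 1/10 s, in which the tool goes at most 50 mm and 8.59 degrees, less where a joint would pass 70% of its speed; a pose out of reach is approached as far as the arm can. A call with a number of a shift or a turn outside -1 to 1 is refused whole. A call with a gripper value outside its range is refused whole. The fingers move at their own pace and stop on an object; FORCE is the grip in N (left out, the last holds). Time passes only in rows, so rows that do not move let the fingers close. It gives the time, the measured TCP pose, the force and the opening at its end, in the units of the state.
- env.sense(): the state, without advancing time (a new reading comes with each control period).
- read_camera(name): name is "scene" or "top"; returns (picture, depth): 384x512x3 uint8, red, green, blue; 384x512 float32, mm along the optical axis (not along the pixel's ray), 0 where there is no reading.
- calibration(name): a dict with "intrinsics" (3x3 intrinsics, pixels), "eye" and "attitude" of the camera in the world. Camera axes: x right, y down, z forward; pixel columns grow to the right and rows downward; lengths in mm; the calibration is good to about 2 mm. A picture is of the moment at which its call begins. calibration takes no time and is no camera call.
- workorder.sign_off(): hands the job in, once; it reports no verdict.
The state is a dict: "time": time; "q": joint angles; "qd": joint speeds; "effort": joint torques, N m; "eef_pos": TCP position; "ee_rot": TCP orientation; "contact_force": force on the tool from outside, world axes, zero at the start; "moment": the same for the moment, N m; "finger_gap": opening from 0.0 (shut) to 1.0 (fully open).
Only numpy, scipy, OpenCV 4.12 (cv2) and the standard library are available. Lean on these libraries where they do the work, as an engineer would, in place of code of your own. Each camera call takes 0.05 s, during which the arm holds its last target.

### The job

Clear the two stepped marble offcuts off the bench: drop both into the open steel pail from just above its mouth, then put the round lid on the pail, knob up, setting it down gently so that it sits level and fully home on the rim. Do not knock or push the pail out of its place, and leave the two plain squared stone blocks where they are.

Things in the scene. Friction and masses are not known exactly. Their poses are not given: they have to be found in the camera images.
- pail: round open steel pail, loose but heavy (about 1.8 kg), 150 mm high, 180 mm across outside at the rim and 156 mm at the foot, wall 4 mm (mouth 172 mm across inside), floor 5 mm thick, with a wire handle folded down against its outside. Origin: centre of its underside; z up the pail's axis, so the rim lies at z = 150 mm
- lid: round steel lid, about 350 g, lying knob up. From below: a boss 152 mm across, 10 mm thick (drops into the pail's mouth), a 4 mm plate 196 mm across (rests on the rim), and in the middle an upright round wooden knob, 32 mm in diameter, 42 mm tall. Origin: centre of the boss's underside; z up through the knob. Fully home, it lies 140 mm above the pail's origin
- lid_knob (a point): centre of the top face of the lid's knob, 56 mm above the lid's origin
- offcut_long: the longer of the two stepped stone offcuts: white marble, 100 mm long, 40 mm wide, L-shaped seen from the side; one half is 22 mm high, the other half 44 mm. Origin: centre of its 100 x 40 mm underside. x runs along its length towards the high half, y across its width, z up. It starts lying on its underside
- offcut_long_mid (a point): a point inside the longer offcut, 20 mm above its origin
- offcut_short: the shorter of the two stepped stone offcuts: white marble, 80 mm long, 40 mm wide, L-shaped seen from the side; one half is 22 mm high, the other half 44 mm. Origin: centre of its 80 x 40 mm underside. x runs along its length towards the high half, y across its width, z up. It starts lying on its underside
- offcut_short_mid (a point): a point inside the shorter offcut, 20 mm above its origin
- block_white: plain squared block of white marble, 50 x 50 x 45 mm high, to be left alone. Origin: centre of its underside
- block_grey: plain squared block of grey stone, 60 x 45 x 50 mm high, to be left alone. Origin: centre of its underside

How it is judged (in metres and radians):
On the way:
1. both offcuts lie inside the pail, let go (horizontal distance between each of offcut_long_mid, offcut_short_mid and pail below 0.085 m and z of offcut_long_mid in the frame of pail between 0 and 0.135 m and z of offcut_short_mid in the frame of pail between 0 and 0.135 m and contact force between the fingers and offcut_long below 0.1 N and contact force between the fingers and offcut_short below 0.1 N), for 0.2 s.
At the end, for the whole second after the job is handed in: Both stepped offcuts lie inside the pail; the lid sits knob up on the pail, home on the rim (within 5 mm of its seated height, within 13 mm of centre, level with the rim within 2.3 degrees); the pail stands upright within 40 mm of where it was; all at rest (horizontal distance between each of offcut_long_mid, offcut_short_mid and pail below 0.085 m and z of offcut_long_mid in the frame of pail between 0 and 0.135 m and z of offcut_short_mid in the frame of pail between 0 and 0.135 m and horizontal distance between lid and pail below 0.013 m and z of lid in the frame of pail between 0.13 and 0.145 m and angle between the z axis of lid and the z axis of pail, either way round below 0.04 rad and angle between lid's own z axis and vertical below 0.08 rad and angle between pail's own z axis and vertical below 0.05 rad and distance of pail from where it was at the start of the episode below 0.04 m and linear speed of each of lid, pail, offcut_long, offcut_short below 0.02 m/s); the robot touches nothing.
It fails at once if the lid is dropped or slammed: faster than 0.5 m/s within the last 30 mm above its seat on the pail (horizontal distance between lid and pail below 0.06 m and z of lid in the frame of pail between 0.13 and 0.17 m and linear speed of lid above 0.5 m/s).
It fails at once if an offcut is flung or dropped into the pail from high up: faster than 2.4 m/s (linear speed of any of offcut_long, offcut_short above 2.4 m/s).
It fails at once if the pail is tipped by more than 17 degrees (angle between pail's own z axis and vertical above 0.3 rad).
It fails at once if a squared block is moved by more than 30 mm (distance of any of block_white, block_grey from where it was at the start of the episode above 0.03 m).
It also fails if it takes over 72 s, if anything falls off the work surface, if the arm or the gripper's body presses on something with over 40 N, if the wrist force passes 120 N, or if a joint passes its speed limit or range.

## Working session

There is one attempt and no reset: what is moved stays moved. The work goes in short steps, Python scripts to look and compute and a shell command to move; the robot and the scene stay as the last step left them, time stands still between calls to the robot, and variables do not carry over. Pictures are saved under pics/ and viewed, and the job is handed in when it is done.

```bash
mkdir -p pics
python3 - <<'E'
from workcell import env, read_camera, calibration
import cv2,numpy as np
np.set_printoptions(precision=4,suppress=True)
for n in("scene","top"):
    c=calibration(n);print(n,c)
    p,d=read_camera(n);cv2.imwrite(f"pics/{n}0.png",p[:,:,::-1]);np.savez(f"{n}0.npz",p=p,d=d)
print(env.sense())
E
```

```text
scene {'intrinsics': array([[357.8791,   0.    , 256.5382],
       [  0.    , 357.8791, 191.5703],
       [  0.    ,   0.    ,   1.    ]]), 'eye': array([1162.5351, -157.5048,  667.4634]), 'attitude': array([ 0.7317,  0.5637, -0.231 , -0.3058])}
top {'intrinsics': array([[350.2891,   0.    , 257.9041],
       [  0.    , 350.2891, 192.5282],
       [  0.    ,   0.    ,   1.    ]]), 'eye': array([537.1558,   6.7189, 851.862 ]), 'attitude': array([-0.7029,  0.7111, -0.0174, -0.0018])}
{'time': 0.1, 'q': array([ 1.125 ,  0.4238,  1.6306,  0.    ,  1.0886, -0.019 ]), 'qd': array([-0.0004, -0.0016, -0.0018, -0.0017, -0.0001, -0.0006]), 'effort': array([  0.0005, -55.8418, -28.2446,  -0.    ,   0.0028,  -0.    ]), 'eef_pos': array([258.4552, 568.4956, 230.5844]), 'ee_rot': array([-0.383 ,  0.595 ,  0.3825,  0.5941]), 'contact_force': array([-1.1155, -0.5589,  0.2669]), 'moment': array([ 0.0006,  0.0414, -0.0506]), 'finger_gap': 1.0035006197883676}
```

View pics/scene0.png

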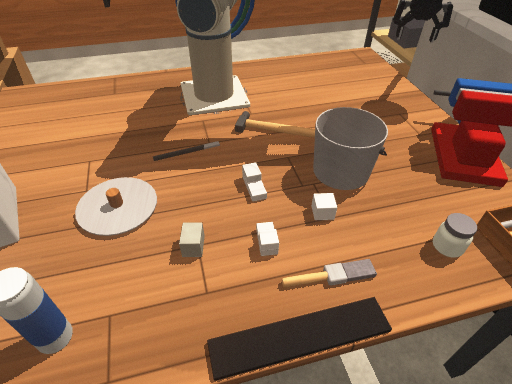

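View pics/top0.png

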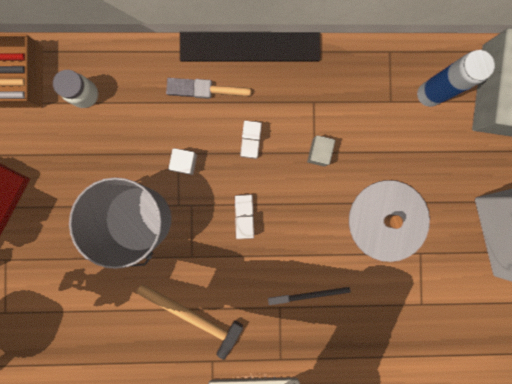

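The top view shows the pail at about (120,223), the long offcut at (244,217), the short one at (251,139), the white block at (182,161), the grey block at (321,150), and the lid at (389,221). Next I'll measure positions.

```bash
cat > h.py <<'E'
import numpy as np,cv2
from scipy.spatial.transform import Rotation as R
from workcell import env, read_camera, calibration
np.set_printoptions(precision=1,suppress=True)
def cloud(n,d):
    c=calibration(n);K=c['intrinsics'];v,u=np.mgrid[:384,:512]
    P=np.stack([(u-K[0,2])/K[0,0]*d,(v-K[1,2])/K[1,1]*d,d],-1)
    return P@R.from_quat(c['attitude']).as_matrix().T+c['eye']
def rays(n,uv,z):
    c=calibration(n);uv=np.asarray(uv,float);K=c['intrinsics']
    r=np.c_[(uv[:,0]-K[0,2])/K[0,0],(uv[:,1]-K[1,2])/K[1,1],np.ones(len(uv))]@R.from_quat(c['attitude']).as_matrix().T
    return c['eye']+r*((z-c['eye'][2])/r[:,2])[:,None]
def circ(q):
    A=np.c_[2*q,np.ones(len(q))];s=np.linalg.lstsq(A,(q**2).sum(1),rcond=None)[0]
    return s[:2],np.sqrt(s[2]+s[:2]@s[:2])
E
python3 - <<'E'
from h import *
for n in('top','scene'):
    D=np.load(n+'0.npz');P=cloud(n,D['d']);p=D['p'];d=D['d'];Z=P[...,2]
    ok=d>0
    hsv=cv2.cvtColor(p,cv2.COLOR_RGB2HSV)
    print(n,'table z',np.median(Z[ok&(hsv[...,1]>120)]))
    # blobs
    m=((hsv[...,1]<70)&(Z>12)&(Z<65)&ok&(P[...,0]>350)&(P[...,0]<800)&(P[...,1]>-250)&(P[...,1]<200)).astype(np.uint8)
    k,l,st,ce=cv2.connectedComponentsWithStats(m)
    for i in range(1,k):
        if st[i,4]<60: continue
        for lo,hi in((15,30),(36,60)):
            s=(l==i)&(Z>lo)&(Z<hi)
            if s.sum()<25: continue
            q=P[s];r=cv2.minAreaRect(q[:,:2].astype(np.float32))
            print('blob',ce[i],s.sum(),np.median(q,0),'rect',np.array(r[0]),np.array(r[1]),r[2])
    # pail rim
    s=ok&(Z>143)&(Z<158)&(P[...,1]>150)&(P[...,1]<450)&(P[...,0]>350)&(P[...,0]<650)
    q=P[s];
    if s.sum()>20:
        c,r=circ(q[:,:2])
        for _ in range(5):
            e=abs(np.hypot(*(q[:,:2]-c).T)-88);q=q[e<8];c,r=circ(q[:,:2])
        print('rim',len(q),c,r,np.median(q[:,2]))
    s=ok&(Z>48)&(Z<62)&(P[...,1]<-200)&(P[...,1]>-450)&(hsv[...,1]>120)&(P[...,0]>350)&(P[...,0]<650)
    q=P[s]; 
    if len(q)>5: print('knob',len(q),np.median(q,0),circ(q[:,:2]),cv2.minEnclosingCircle(q[:,:2].astype(np.float32)))
    s=ok&(Z>9)&(Z<20)&(P[...,1]<-180)&(P[...,1]>-450)&(hsv[...,1]<80)&(P[...,0]>350)&(P[...,0]<650)
    q=P[s];print('lid',len(q),np.median(q,0),cv2.minEnclosingCircle(q[:,:2].astype(np.float32)))
E
```

```text
top table z 1.0800410964664025
blob [190.6  93.2] 212 [794.3 136.1  19.3] rect [795.4 148.1] [103.8  14.1] 85.85225677490234
blob [250.  138.9] 297 [661.1   4.   23.2] rect [661.4   4.3] [39.4 41.3] 82.17576599121094
blob [250.  138.9] 301 [699.6  -1.1  44.9] rect [700.6  -1. ] [39.3 40.5] 82.48460388183594
blob [320.8 150.5] 25 [ 626.3 -148.7   24.4] rect [ 643.6 -147.1] [68.2 32.5] 23.191442489624023
blob [320.8 150.5] 533 [ 651.  -162.2   50.9] rect [ 652.2 -163.8] [45.1 60. ] 75.71295928955078
blob [181.7 160.9] 29 [620.4 138.   23.5] rect [616.8 149.4] [31. 65.] 36.13425064086914
blob [181.7 160.9] 491 [629.3 160.3  46.1] rect [630.7 161.3] [50.5 50.1] 77.73450469970703
blob [243.4 216.4] 360 [526.1  19.7  23. ] rect [525.1  19.7] [37.9 49.6] 89.35591125488281
blob [243.4 216.4] 375 [475.9  17.7  44.9] rect [475.6  18.3] [50.  39.4] 0.9674822092056274
blob [352.6 220.6] 103 [ 479.8 -243.7   16. ] rect [ 483.3 -241.8] [103.1  15.9] 0.12274480611085892
blob [166.9 218.1] 50 [498.  192.9  48.5] rect [497.  194.5] [ 9.5 72.5] 89.99786376953125
rim 828 [496.7 271.4] 87.05663008057758
[... 921 characters left out ...]
.7 52.4] 77.6952896118164
blob [191.9 233.9] 448 [ 655.7 -165.2   50.8] rect [ 654.  -166.2] [44.1 59. ] 75.76594543457031
blob [267.2 237.3] 205 [660.6  -1.9  22.6] rect [681.2  -1.7] [39.1 81.8] 80.7779312133789
blob [267.2 237.3] 302 [704.1  -4.4  44.5] rect [700.9  -3.4] [39.7 41.7] 82.43928527832031
blob [342.8 264.5] 183 [795.2 131.6  19.2] rect [793.3 145.3] [102.4  13.2] 89.85693359375
rim 532 [496.8 269.2] 87.37598234329066 148.42679954750042
knob 121 [ 489.4 -332.2   56.2] (array([ 487. , -332.4]), np.float64(11.395532586015582)) ((486.2485656738281, -332.8935852050781), 16.010353088378906)
lid 3321 [ 498.8 -332.4   15.1] ((484.8017272949219, -332.8299560546875), 98.58678436279297)
```

```bash
cat >> h.py <<'E'
def st():
    s=env.sense();M=R.from_quat(s['ee_rot']).as_matrix()
    print('t',round(s['time'],2),'pos',s['eef_pos'],'x',M[:,0].round(3),'jaw',np.degrees(np.arctan2(M[1,2],M[0,2])).round(1),'F',s['contact_force'],'gap',round(s['finger_gap']*85.4,1),'q',s['q'].round(2))
    return s
E
python3 -c "
from h import *
st()"; python3 -m inch '{"grip":[85],"travel":[[0.1,-0.2,0]],"twist":[0]}' 60
```

```text
t 0.1 pos [258.5 568.5 230.6] x [-0. -0. -1.] jaw 65.5 F [-1.1 -0.6  0.3] gap 85.7 q [ 1.1  0.4  1.6  0.   1.1 -0. ]
time: 0.2
eef_pos: [277.6, 531.7, 231.0]
ee_rot: [-0.383, 0.593, 0.384, 0.594]
contact_force: [0.6, -0.8, 0.9]
finger_gap: 0.996
```

```bash
python3 -m inch '{"grip":[85,85,85,85,85],"travel":[[0.09,-0.215,0],[0.09,-0.215,0],[0.09,-0.215,0],[0.09,-0.215,0],[0.09,-0.215,0]],"twist":[0.0238,0.0238,0.0238,0,0]}'
python3 -m inch '{"grip":[85,85,85,85,85],"travel":[[0.09,-0.215,0],[0.09,-0.215,0],[0.09,-0.215,0],[0.09,-0.215,-0.1],[0.09,-0.215,-0.1]],"twist":[0,0,0,0,0]}'
python3 -m inch '{"grip":[85,85,85,85],"travel":[[0.06,-0.18,-0.1],[0.06,-0.18,-0.1],[0,0,0],[0,0,0]],"twist":[0,0,0,0]}'
python3 -c "
from h import *
st()"
```

```text
time: 0.7
eef_pos: [368.4, 313.4, 231.1]
ee_rot: [0.504, -0.496, -0.504, -0.495]
contact_force: [1.2, -0.3, -0.3]
finger_gap: 0.995
time: 1.2
eef_pos: [458.5, 99.8, 192.0]
ee_rot: [0.505, -0.495, -0.504, -0.496]
contact_force: [1.2, 0.5, 0.0]
finger_gap: 0.995
time: 1.6
eef_pos: [481.2, 28.8, 151.2]
ee_rot: [-0.503, 0.497, 0.504, 0.496]
contact_force: [0.7, -0.1, -0.5]
finger_gap: 0.996
t 1.6 pos [481.2  28.8 151.2] x [-0.  0. -1.] jaw 90.9 F [ 0.7 -0.1 -0.5] gap 85.0 q [ 0.   0.3  2.   0.   0.8 -1.6]
```

```bash
python3 -m inch '{"grip":[85,85,85,85,85],"travel":[[0.046,-0.06,-0.11],[0,0,-0.2],[0,0,-0.2],[0,0,-0.12],[0,0,-0.08]],"twist":[0,0,0,0,0]}'
python3 -c "
from h import *
st()"
python3 -m inch '{"grip":[25,25,25,25,25],"travel":[[0,0,0],[0,0,0],[0,0,0],[0,0,0],[0,0,0]],"twist":[0,0,0,0,0]}' 60
python3 -c "
from h import *
st()"
```

```text
time: 2.1
eef_pos: [490.1, 18.9, 8.7]
ee_rot: [-0.504, 0.496, 0.505, 0.495]
contact_force: [-0.8, -0.2, -0.1]
finger_gap: 0.995
t 2.1 pos [490.1  18.9   8.7] x [-0.  0. -1.] jaw 91.1 F [-0.8 -0.2 -0.1] gap 85.0 q [ 0.   0.6  2.   0.   0.5 -1.6]
time: 2.6
eef_pos: [491.9, 17.9, 11.4]
ee_rot: [0.505, -0.495, -0.504, -0.496]
contact_force: [-1.0, 4.1, 7.0]
finger_gap: 0.456
t 2.6 pos [491.9  17.9  11.4] x [ 0.  0. -1.] jaw 91.0 F [-1.   4.1  7. ] gap 38.9 q [ 0.   0.6  2.   0.   0.5 -1.6]
```

```bash
python3 -m inch '{"grip":[25,25,25,25,25],"travel":[[0,0,0.08],[0,0,0.2],[0,0,0.22],[0,0,0.22],[0,0,0.18]],"twist":[0,0,0,0,0]}'
python3 - <<'E'
from h import *
st()
p,d=read_camera('scene');cv2.imwrite('pics/s1.png',p[:,:,::-1])
E
```

```text
time: 3.1
eef_pos: [490.9, 17.5, 192.8]
ee_rot: [0.505, -0.495, -0.504, -0.496]
contact_force: [0.6, -0.1, -3.1]
finger_gap: 0.46
t 3.1 pos [490.9  17.5 192.8] x [ 0.  0. -1.] jaw 91.0 F [ 0.6 -0.1 -3.1] gap 39.2 q [ 0.   0.3  1.9 -0.   0.9 -1.6]
```

View pics/s1.png

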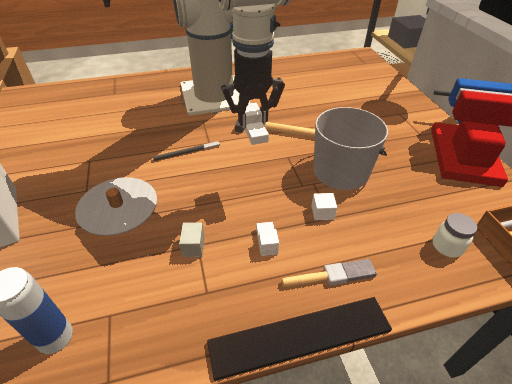

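The long offcut is held level in the gripper at about (255,125), clear of the bench. Next, carry it to the pail.

```bash
python3 -m inch '{"grip":[25,25,25,25,25],"travel":[[-0.02,0.1,0],[0,0.2,0],[0,0.24,0],[0,0.24,0],[0,0.2,0]],"twist":[0,0,0,0,0]}'
python3 -m inch '{"grip":[25,25,25,25],"travel":[[0,0.12,0],[0,0.04,-0.04],[0,0,-0.07],[0,0,0]],"twist":[0,0,0,0]}'
python3 -c "
from h import *
st()"
```

```text
time: 3.65
eef_pos: [486.4, 215.6, 190.3]
ee_rot: [0.504, -0.495, -0.504, -0.496]
contact_force: [0.0, -0.6, -3.4]
finger_gap: 0.461
time: 4.05
eef_pos: [485.0, 243.8, 165.4]
ee_rot: [-0.504, 0.497, 0.505, 0.494]
contact_force: [0.2, -0.3, -3.2]
finger_gap: 0.454
t 4.05 pos [485.  243.8 165.4] x [-0. -0. -1.] jaw 91.0 F [ 0.2 -0.3 -3.2] gap 38.8 q [ 0.4  0.4  1.9 -0.   0.9 -1.1]
```

```bash
python3 -m inch '{"grip":[85,85,85,85,85],"travel":[[0,0,0],[0,0,0],[0,0,0],[0,0,0],[0,0,0.15]],"twist":[0,0,0,0,0]}'
python3 -m inch '{"grip":[85,85,85,85,85],"travel":[[0,-0.1,0.2],[0.1,-0.2,0],[0.12,-0.2,0],[0.12,-0.2,0],[0.12,-0.2,0]],"twist":[-0.0236,0,0,0,0]}'
python3 - <<'E'
from h import *
st()
p,d=read_camera('top');P=cloud('top',d)
cv2.imwrite('pics/t2.png',p[:,:,::-1])
E
```

```text
time: 4.55
eef_pos: [484.9, 244.2, 195.4]
ee_rot: [-0.503, 0.498, 0.505, 0.494]
contact_force: [0.2, -1.0, -0.3]
finger_gap: 0.99
time: 5.05
eef_pos: [579.8, 63.7, 238.7]
ee_rot: [-0.467, 0.531, 0.466, 0.532]
contact_force: [0.0, 1.6, 0.7]
finger_gap: 0.998
t 5.05 pos [579.8  63.7 238.7] x [ 0.  0. -1.] jaw 82.5 F [0.  1.6 0.7] gap 85.2 q [ 0.1  0.3  1.7  0.   1.1 -1.4]
```

View pics/t2.png

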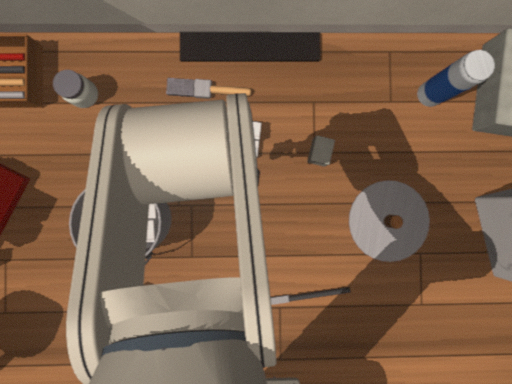

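The long offcut lies flat in the pail on its −y side, at (150,223). Next is the short one.

```bash
python3 -m inch '{"grip":[85,85,85,85,85],"travel":[[0.16,-0.09,-0.1],[0.16,-0.09,-0.1],[0.16,-0.09,-0.1],[0.06,-0.04,-0.1],[0,0,-0.1]],"twist":[-0.002,0,0,0,0]}'
python3 -m inch '{"grip":[85,85],"travel":[[0,0,0],[0,0,0]],"twist":[0,0]}'
python3 -c "
from h import *
st()"
```

```text
time: 5.6
eef_pos: [689.0, 1.8, 137.2]
ee_rot: [-0.463, 0.535, 0.462, 0.535]
contact_force: [0.8, 0.5, -0.9]
finger_gap: 0.995
time: 5.8
eef_pos: [686.6, 3.5, 138.0]
ee_rot: [-0.463, 0.535, 0.463, 0.534]
contact_force: [0.3, -0.3, 0.6]
finger_gap: 0.995
t 5.8 pos [686.6   3.5 138. ] x [-0.  0. -1.] jaw 81.8 F [ 0.3 -0.3  0.6] gap 85.0 q [-0.   0.6  1.5  0.   1.  -1.4]
```

Move +4, −4.5, −128 mm.

```bash
python3 -m inch '{"grip":[85,85,85,85,85],"travel":[[0.022,-0.022,-0.1],[0,0,-0.18],[0,0,-0.18],[0,0,-0.12],[0,0,-0.06]],"twist":[0,0,0,0,0]}'
python3 -m inch '{"grip":[25,25,25,25,25],"travel":[[0,0,0],[0,0,0],[0,0,0],[0,0,0],[0,0,0]],"twist":[0,0,0,0,0]}' 60
python3 -m inch '{"grip":[25,25,25,25,25],"travel":[[0,0,0.08],[0,0,0.2],[0,0,0.22],[0,0,0.22],[0,0,0.18]],"twist":[0,0,0,0,0]}'
python3 - <<'E'
from h import *
st()
p,d=read_camera('scene');cv2.imwrite('pics/s3.png',p[:,:,::-1])
E
```

```text
time: 6.3
eef_pos: [690.8, -0.5, 9.3]
ee_rot: [-0.463, 0.535, 0.463, 0.534]
contact_force: [0.4, 0.0, -0.3]
finger_gap: 0.998
time: 6.8
eef_pos: [693.0, -0.9, 12.3]
ee_rot: [-0.464, 0.534, 0.462, 0.536]
contact_force: [-0.5, 0.6, 7.8]
finger_gap: 0.461
time: 7.3
eef_pos: [691.5, -1.0, 193.7]
ee_rot: [-0.463, 0.534, 0.462, 0.535]
contact_force: [0.9, -0.0, -1.9]
finger_gap: 0.46
t 7.3 pos [691.5  -1.  193.7] x [ 0. -0. -1.] jaw 81.8 F [ 0.9 -0.  -1.9] gap 39.2 q [-0.   0.6  1.5 -0.   1.1 -1.4]
```

View pics/s3.png

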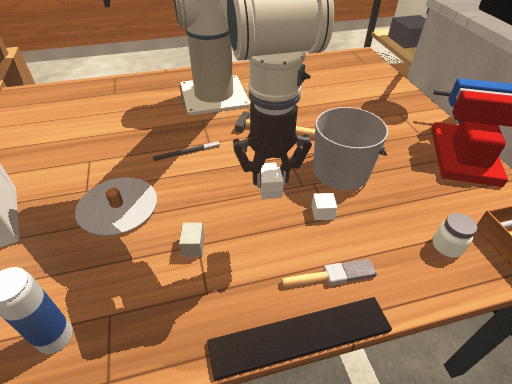

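The short offcut is held at (270,180). Carry it to the +y side of the mouth.

```bash
python3 -m inch '{"grip":[25,25,25,25,25],"travel":[[-0.06,0.1,0],[-0.11,0.18,0],[-0.13,0.21,0],[-0.13,0.21,0],[-0.13,0.21,0]],"twist":[0.0228,0,0,0,0]}'
python3 -m inch '{"grip":[25,25,25,25,25],"travel":[[-0.13,0.21,0],[-0.13,0.2,0],[-0.08,0.12,0],[-0.02,0.04,0],[0,0,0]],"twist":[0,0,0,0,0]}'
python3 - <<'E'
from h import *
st()
E
```

```text
time: 7.85
eef_pos: [577.8, 182.2, 190.6]
ee_rot: [-0.5, 0.5, 0.5, 0.5]
contact_force: [0.7, 0.1, -2.6]
finger_gap: 0.458
time: 8.35
eef_pos: [506.7, 296.0, 190.5]
ee_rot: [0.501, -0.499, -0.5, -0.5]
contact_force: [0.7, 0.2, -2.1]
finger_gap: 0.463
t 8.35 pos [506.7 296.  190.5] x [ 0.  0. -1.] jaw 90.1 F [ 0.7  0.2 -2.1] gap 39.5 q [ 0.5  0.4  1.8 -0.   1.  -1.1]
```

```bash
python3 -m inch '{"grip":[25,25,25],"travel":[[0,0,-0.06],[0,0,-0.06],[0,0,0]],"twist":[0,0,0]}'
python3 -m inch '{"grip":[85,85,85,85,85],"travel":[[0,0,0],[0,0,0],[0,0,0],[0,0,0],[0,0,0.15]],"twist":[0,0,0,0,0]}'
python3 -m inch '{"grip":[85,85,85,85,85],"travel":[[0,-0.1,0.15],[0,-0.24,0],[0,-0.24,0],[0,-0.24,0],[0,-0.24,0]],"twist":[0,0,0,0,0]}'
python3 -m inch '{"grip":[85,85,85,85,85],"travel":[[0,-0.24,0],[0,-0.24,0],[0,-0.24,0],[0,-0.24,0],[0,-0.24,0]],"twist":[0,0,0,0,0]}'
python3 - <<'E'
from h import *
st()
for n in('top','scene'):
    p,d=read_camera(n);cv2.imwrite(f'pics/{n}4.png',p[:,:,::-1]);np.savez(n+'4.npz',p=p,d=d)
E
```

```text
time: 8.65
eef_pos: [506.5, 293.1, 163.3]
ee_rot: [-0.499, 0.502, 0.5, 0.499]
contact_force: [-0.0, 0.2, -3.8]
finger_gap: 0.458
time: 9.15
eef_pos: [505.2, 293.9, 193.1]
ee_rot: [-0.499, 0.502, 0.501, 0.498]
contact_force: [-0.4, -0.1, -0.5]
finger_gap: 0.994
time: 9.65
eef_pos: [507.2, 81.6, 226.5]
ee_rot: [0.5, -0.5, -0.5, -0.5]
contact_force: [0.6, -0.9, 0.7]
finger_gap: 0.992
time: 10.15
eef_pos: [507.2, -158.9, 226.5]
ee_rot: [0.5, -0.5, -0.5, -0.5]
contact_force: [1.7, 0.1, 0.3]
finger_gap: 0.998
t 10.15 pos [ 507.2 -158.9  226.5] x [ 0. -0. -1.] jaw 90.0 F [1.7 0.1 0.3] gap 85.3 q [-0.3  0.3  1.8  0.   1.  -1.9]
```

View pics/top4.png

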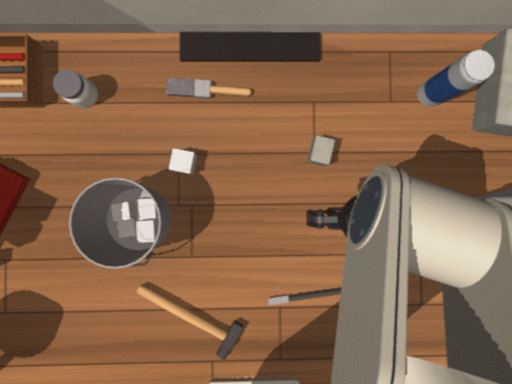

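Both offcuts lie in the pail, at (125,218) and (146,219), well below the rim. Next is the lid.

```bash
python3 -m inch '{"grip":[85,85,85,85,85],"travel":[[-0.02,-0.2,0],[-0.03,-0.2,-0.1],[-0.03,-0.2,-0.15],[-0.02,-0.16,-0.15],[0,-0.06,-0.1]],"twist":[-0.0238,-0.0238,-0.0238,0,0]}'
python3 -m inch '{"grip":[85,85],"travel":[[0,0,0],[0,0,0]],"twist":[0,0]}'
python3 - <<'E'
from h import *
st()
for n in('top','scene'):
    D=np.load(n+'4.npz');P=cloud(n,D['d']);Z=P[...,2]
    s=(D['d']>0)&(Z>143)&(Z<158)&(P[...,1]>150)&(P[...,1]<450)&(P[...,0]>350)&(P[...,0]<650)
    q=P[s];c=np.array([496.7,270.3])
    for _ in range(6):
        e=abs(np.hypot(*(q[:,:2]-c).T)-88);k=q[e<6];c,r=circ(k[:,:2])
    print(n,'rim',len(k),c,r,np.median(k[:,2]))
    s=(D['d']>0)&(np.hypot(P[...,0]-c[0],P[...,1]-c[1])<65)
    print('max z inside pail',np.percentile(Z[s],[50,90,99,100]))
E
```

```text
time: 10.75
eef_pos: [486.6, -322.5, 124.6]
ee_rot: [-0.375, 0.599, 0.376, 0.599]
contact_force: [0.1, 1.0, -0.3]
finger_gap: 1.0
time: 10.95
eef_pos: [487.5, -319.9, 126.3]
ee_rot: [-0.376, 0.599, 0.376, 0.599]
contact_force: [0.3, -0.6, 0.5]
finger_gap: 1.0
t 10.95 pos [ 487.5 -319.9  126.3] x [-0.  0. -1.] jaw 64.3 F [ 0.3 -0.6  0.5] gap 85.4 q [-0.6  0.5  1.8  0.   0.8 -1.7]
top rim 813 [496.7 271.5] 87.08460760644888 150.08658531399954
max z inside pail [28.3 50.7 52.7 54.6]
scene rim 537 [496.7 269.2] 87.26880127473662 148.37559822218668Traceback (most recent call last):
  File "<stdin>", line 11, in <module>
    return _quantile_unchecked(
        a, q, axis, out, overwrite_input, method, keepdims, weights)
    return _ureduce(a,
                    func=_quantile_ureduce_func,
    ...<5 lines>...
                    overwrite_input=overwrite_input,
                    method=method)
    r = func(a, **kwargs)
    result = _quantile(arr,
                       quantiles=q,
    ...<2 lines>...
                       out=out,
                       weights=wgt)
    slices_having_nans = np.isnan(arr[-1, ...])
                                  ~~~^^^^^^^^^
IndexError: index -1 is out of bounds for axis 0 with size 0
```

The pail hasn't moved and its contents top out near z = 55 mm. Offset to the knob: −2, −11.5, −106 mm.

```bash
python3 -m inch '{"grip":[85,85,85,85,85],"travel":[[-0.01,-0.058,0],[0,0,-0.15],[0,0,-0.18],[0,0,-0.13],[0,0,-0.07]],"twist":[0,0,0,0,0]}'
python3 -m inch '{"grip":[85],"travel":[[0,0,0]],"twist":[0]}'
python3 -m inch '{"grip":[15,15,15,15,15],"travel":[[0,0,0],[0,0,0],[0,0,0],[0,0,0],[0,0,0]],"twist":[0,0,0,0,0]}' 80
python3 - <<'E'
from h import *
st()
E
```

```text
time: 11.45
eef_pos: [485.4, -331.7, 19.5]
ee_rot: [-0.376, 0.599, 0.377, 0.598]
contact_force: [-0.8, 0.8, 0.3]
finger_gap: 0.995
time: 11.55
eef_pos: [485.1, -331.7, 19.5]
ee_rot: [-0.376, 0.599, 0.377, 0.598]
contact_force: [-0.2, 0.4, 0.1]
finger_gap: 0.994
time: 12.05
eef_pos: [486.1, -332.8, 21.5]
ee_rot: [-0.377, 0.598, 0.375, 0.599]
contact_force: [-1.0, 0.8, 6.4]
finger_gap: 0.353
t 12.05 pos [ 486.1 -332.8   21.5] x [ 0. -0. -1.] jaw 64.3 F [-1.   0.8  6.4] gap 30.1 q [-0.6  0.7  1.8 -0.   0.7 -1.7]
```

```bash
python3 -m inch '{"grip":[15,15,15,15,15],"travel":[[0,0,0.05],[0,0,0.12],[0,0,0.2],[0,0,0.22],[0,0,0.22]],"twist":[0,0,0,0,0]}'
python3 -m inch '{"grip":[15,15,15],"travel":[[0,0,0.16],[0,0,0.06],[0,0,0]],"twist":[0,0,0]}'
python3 - <<'E'
from h import *
s=st()
p,d=read_camera('scene');cv2.imwrite('pics/s5.png',p[:,:,::-1])
P=cloud('scene',d);Z=P[...,2];m=(d>0)&(abs(Z-s['eef_pos'][2]+7)<25)&(np.hypot(P[...,0]-486,P[...,1]+332)<97)&(np.hypot(P[...,0]-486,P[...,1]+332)>60)
q=P[m];print(len(q));a=np.linalg.lstsq(np.c_[q[:,:2]-[486,-332],np.ones(len(q))],q[:,2],rcond=None)[0];print('plane tilt deg',np.degrees(a[:2]),a[2])
print(np.percentile(q[:,2],[5,50,95]))
E
```

```text
time: 12.55
eef_pos: [484.6, -331.7, 183.8]
ee_rot: [-0.376, 0.599, 0.377, 0.599]
contact_force: [-0.1, -1.0, -3.8]
finger_gap: 0.354
time: 12.85
eef_pos: [485.8, -332.6, 227.8]
ee_rot: [-0.377, 0.598, 0.375, 0.599]
contact_force: [0.1, 1.1, -4.6]
finger_gap: 0.356
t 12.85 pos [ 485.8 -332.6  227.8] x [ 0. -0. -1.] jaw 64.3 F [ 0.1  1.1 -4.6] gap 30.4 q [-0.6  0.4  1.7  0.   1.1 -1.7]
2343
plane tilt deg [-0.  -0.1] 221.25972778656444
[219.7 221.3 222.6]
```

View pics/s5.png

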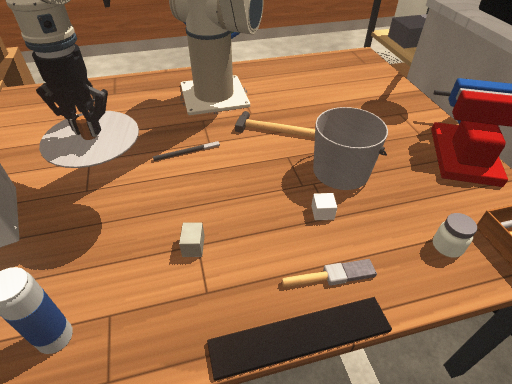

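The lid is held level at about (90,138), tilt about 0.1°. Carry it over the pail.

```bash
python3 -m inch '{"grip":[15,15,15,15,15],"travel":[[0.005,0.1,0],[0.005,0.18,0],[0.005,0.22,0],[0.005,0.22,0],[0.005,0.22,0]],"twist":[0,0,0,0,0]}'
python3 -m inch '{"grip":[15,15,15,15,15],"travel":[[0.005,0.22,0],[0.005,0.22,0],[0.005,0.22,0],[0.005,0.22,0],[0.005,0.22,0]],"twist":[0,0,0,0,0]}'
python3 -m inch '{"grip":[15,15,15,15,15],"travel":[[0.005,0.22,0],[0,0.22,0],[0,0.22,0],[0,0.16,0],[0,0.08,0]],"twist":[0,0,0,0,0]}'
python3 -m inch '{"grip":[15,15,15],"travel":[[0,0.03,0],[0,0,0],[0,0,0]],"twist":[0,0,0]}'
python3 - <<'E'
from h import *
s=st()
for n in('top','scene'):
  p,d=read_camera(n);cv2.imwrite(f'pics/{n}6.png',p[:,:,::-1])
  P=cloud(n,d);Z=P[...,2];r=np.hypot(P[...,0]-497,P[...,1]-270)
  m=(d>0)&(abs(Z-s['eef_pos'][2]+7)<12)&(r<125);q=P[m]
  if len(q)>50: print(n,len(q),np.median(q[:,2]),cv2.minEnclosingCircle(q[:,:2].astype(np.float32)))
E
```

```text
time: 13.4
eef_pos: [488.4, -141.4, 223.7]
ee_rot: [-0.375, 0.6, 0.377, 0.598]
contact_force: [1.7, 0.4, -3.6]
finger_gap: 0.358
time: 13.9
eef_pos: [493.0, 78.0, 223.9]
ee_rot: [-0.376, 0.6, 0.377, 0.597]
contact_force: [1.1, 0.3, -2.8]
finger_gap: 0.355
time: 14.4
eef_pos: [494.2, 258.3, 223.7]
ee_rot: [-0.377, 0.6, 0.377, 0.597]
contact_force: [0.6, -0.5, -2.6]
finger_gap: 0.357
time: 14.7
eef_pos: [495.9, 260.5, 225.5]
ee_rot: [-0.376, 0.6, 0.376, 0.598]
contact_force: [-0.8, -0.2, -2.7]
finger_gap: 0.358
t 14.7 pos [495.9 260.5 225.5] x [-0. -0. -1.] jaw 64.2 F [-0.8 -0.2 -2.7] gap 30.6 q [ 0.5  0.3  1.8 -0.   1.  -0.7]
top 6738 218.89260935143727 ((494.3785705566406, 261.97149658203125), 97.94268798828125)
scene 2466 218.5346498141852 ((494.2493896484375, 260.447265625), 99.25471496582031)
```

View pics/scene6.png

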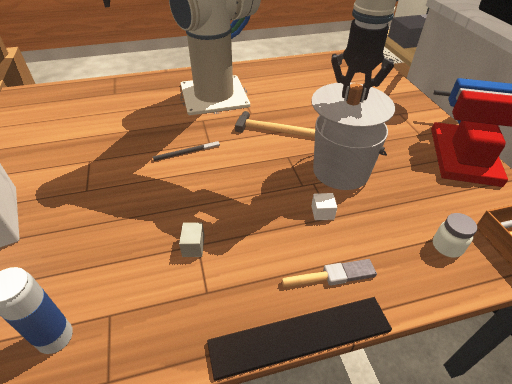

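The lid hangs above the pail. Both cameras put it about 2.4 mm short in x and 9 mm short in y, so I'll correct that and come down.

```bash
python3 -m inch '{"grip":[15,15,15,15,15],"travel":[[0.012,0.046,0],[0,0,-0.06],[0,0,-0.08],[0,0,-0.05],[0,0,0]],"twist":[0,0,0,0,0]}'
python3 -m inch '{"grip":[15],"travel":[[0,0,0]],"twist":[0]}'
python3 - <<'E'
from h import *
s=st()
for n in('top','scene'):
  p,d=read_camera(n);cv2.imwrite(f'pics/{n}7.png',p[:,:,::-1])
  P=cloud(n,d);Z=P[...,2];r=np.hypot(P[...,0]-497,P[...,1]-270)
  m=(d>0)&(abs(Z-s['eef_pos'][2]+7)<12)&(r<125);q=P[m]
  if len(q)>50: print(n,len(q),np.median(q[:,2]),cv2.minEnclosingCircle(q[:,:2].astype(np.float32)))
E
```

```text
time: 15.3
eef_pos: [497.6, 270.2, 186.0]
ee_rot: [-0.376, 0.6, 0.376, 0.597]
contact_force: [0.3, -0.7, -3.7]
finger_gap: 0.357
time: 15.4
eef_pos: [498.7, 270.9, 187.9]
ee_rot: [-0.376, 0.599, 0.376, 0.599]
contact_force: [-0.9, 0.2, -3.2]
finger_gap: 0.353
t 15.4 pos [498.7 270.9 187.9] x [-0. -0. -1.] jaw 64.3 F [-0.9  0.2 -3.2] gap 30.1 q [ 0.5  0.4  1.8 -0.   1.  -0.7]
top 5991 181.26936670165583 ((497.65289306640625, 272.8757629394531), 98.23384857177734)
scene 2422 181.16829867946072 ((497.4626770019531, 269.3312683105469), 99.67679595947266)
```

Centred within 1.5 mm. Lower it slowly.

```bash
python3 -m inch '{"grip":[15,15,15,15,15],"travel":[[-0.004,0,-0.02],[0,0,-0.03],[0,0,-0.03],[0,0,-0.02],[0,0,-0.01]],"twist":[0,0,0,0,0]}'
python3 -m inch '{"grip":[15,15,15],"travel":[[0,0,-0.01],[0,0,-0.005],[0,0,0]],"twist":[0,0,0]}'
python3 -c "
from h import *
st()"
```

```text
time: 16.0
eef_pos: [497.6, 270.8, 165.4]
ee_rot: [-0.376, 0.599, 0.376, 0.598]
contact_force: [-0.1, -0.2, -2.1]
finger_gap: 0.353
time: 16.3
eef_pos: [497.9, 271.0, 163.0]
ee_rot: [-0.376, 0.599, 0.376, 0.599]
contact_force: [0.1, 0.0, -3.4]
finger_gap: 0.351
t 16.3 pos [497.9 271.  163. ] x [-0. -0. -1.] jaw 64.3 F [ 0.1  0.  -3.4] gap 30.0 q [ 0.5  0.4  1.8  0.   0.9 -0.6]
```

```bash
for i in 1; do :; done; python3 -m inch '{"grip":[15,15,15],"travel":[[0,0,-0.005],[0,0,-0.005],[0,0,0]],"twist":[0,0,0]}'
python3 -m inch '{"grip":[15,15],"travel":[[0,0,-0.005],[0,0,0]],"twist":[0,0]}'
```

```text
time: 16.6
eef_pos: [498.1, 271.1, 161.8]
ee_rot: [-0.376, 0.599, 0.376, 0.599]
contact_force: [-2.2, -1.2, 4.2]
finger_gap: 0.355
time: 16.8
eef_pos: [498.2, 271.1, 161.8]
ee_rot: [-0.376, 0.598, 0.376, 0.599]
contact_force: [-5.5, -1.1, 13.6]
finger_gap: 0.351
```

Contact came at the seated height (TCP 161.8 mm). Release.

```bash
python3 -m inch '{"grip":[32,36,45,60,70],"travel":[[0,0,0.005],[0,0,0],[0,0,0],[0,0,0],[0,0,0]],"twist":[0,0,0,0,0]}' 20
python3 -m inch '{"grip":[75,75,75,75,75],"travel":[[0,0,0],[0,0,0.1],[0,0,0.2],[0,0,0.2],[0,0,0.1]],"twist":[0,0,0,0,0]}'
python3 -m inch '{"grip":[75,75,75,75,75],"travel":[[0,-0.2,0.1],[0,-0.24,0],[0,-0.24,0],[0,-0.24,0],[0,-0.24,0]],"twist":[0,0,0,0,0]}'
python3 -m inch '{"grip":[75,75,75,75,75],"travel":[[0,-0.24,0],[0,-0.24,0],[0,-0.2,0],[0,0,0],[0,0,0]],"twist":[0,0,0,0,0]}'
python3 - <<'E'
from h import *
s=st()
for n in('top','scene'):
  p,d=read_camera(n);cv2.imwrite(f'pics/{n}8.png',p[:,:,::-1])
  P=cloud(n,d);Z=P[...,2];r=np.hypot(P[...,0]-497,P[...,1]-270)
  m=(d>0)&(abs(Z-154)<8)&(r<120);q=P[m]
  print(n,len(q),np.median(q[:,2]),cv2.minEnclosingCircle(q[:,:2].astype(np.float32)))
  a=np.linalg.lstsq(np.c_[q[:,:2]-[497,270],np.ones(len(q))],q[:,2],rcond=None)[0];print('tilt deg',np.degrees(a[:2]))
E
```

```text
time: 17.3
eef_pos: [498.0, 271.0, 161.0]
ee_rot: [-0.376, 0.599, 0.376, 0.599]
contact_force: [-0.0, -0.0, -0.5]
finger_gap: 0.815
time: 17.8
eef_pos: [499.2, 271.6, 284.7]
ee_rot: [-0.376, 0.597, 0.376, 0.6]
contact_force: [0.4, 0.4, 0.5]
finger_gap: 0.878
time: 18.3
eef_pos: [497.6, 37.3, 301.3]
ee_rot: [-0.376, 0.598, 0.376, 0.599]
contact_force: [0.8, -0.9, -0.6]
finger_gap: 0.877
time: 18.8
eef_pos: [497.7, -97.7, 301.0]
ee_rot: [-0.375, 0.599, 0.376, 0.599]
contact_force: [0.4, 1.1, 0.1]
finger_gap: 0.879
t 18.8 pos [497.7 -97.7 301. ] x [-0.  0. -1.] jaw 64.1 F [0.4 1.1 0.1] gap 75.1 q [-0.2  0.2  1.8  0.   1.2 -1.3]
top 7491 155.3099444706212 ((496.4039001464844, 273.1049499511719), 98.38314056396484)
tilt deg [0. 0.]
scene 2583 154.70166659425058 ((496.10955810546875, 270.52178955078125), 99.26043701171875)
tilt deg [-0.1  0. ]
```

View pics/scene8.png

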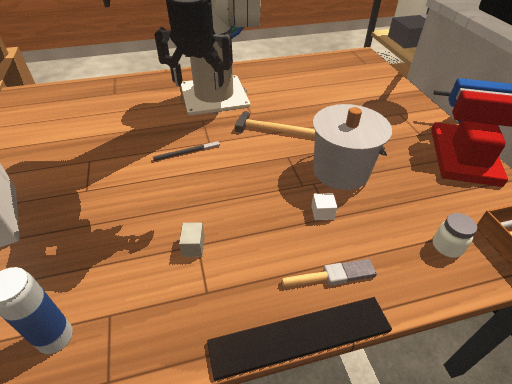

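View pics/top8.png

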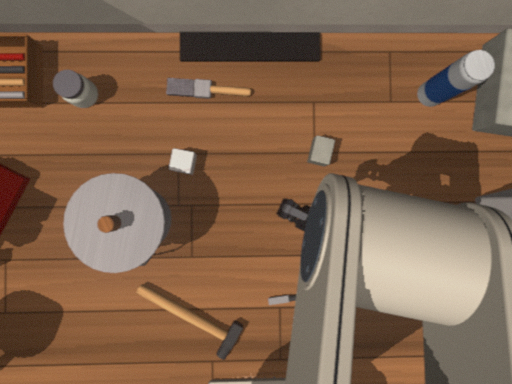

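The lid is seated level on the pail, at scene (352,130) and top (115,222). The blocks at top (182,161) and (321,150) haven't moved, and the arm is clear. I'm handing it in.

```bash
python3 -c "
from workcell import workorder
print(workorder.sign_off())"
```

```text
the job is handed in; nothing more can be done
None
```

The job is handed in: both offcuts are in the pail and the lid is on it, knob up. It took about 19 s of the 72 s allowed.

- **Offcuts:** I dropped each one from just above the mouth. A picture taken before the lid went on showed both lying in the bottom, with nothing higher than about 55 mm.
- **Lid:** I set it down slowly until it touched at its seated height. In the last check it was level to about 0.1° and within about 2 mm of the pail's centre. The plate's top read 154.7 to 155.3 mm, against 154 mm when fully home.
- **Pail:** when measured after the drops it had not moved. I did not remeasure it under the lid, but the lid's position and the pictures agree with that.
- **Squared blocks:** both are at the same pixels as at the start.
- **Arm:** it was clear of everything at hand-in.

No check failed. The only disagreement was 2 to 3 mm in y between the two cameras, about what their calibration allows.

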